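# Take the left-hand spinner nut off a desk fan

## Task

I am taking the desk fan apart for cleaning. Its black spinner nut has a left-hand thread: turn it clockwise, the way its engraved arrow points, until its white line has gone round far enough for the nut to run off the thread, then lift it off and set it down gently, arrow side up, in the red parts tray. Let the nut climb by itself, never pull, press or shove on the thread or tighten it, don't lean on the blades, and leave the cup, radio and mouse where they are.

Things in the scene. Friction and masses are not known exactly. Their poses are not given: they have to be found in the camera images.
- spinner: Black plastic spinner nut (45 g): twelve-sided, 44 mm across flats, 28 mm tall, flat closed top, hollow below. Origin: centre of its underside, z up along its axis, 134 mm above the desk at the fan's middle. Grip from above on two facing flats, any yaw; 30 to 40 N holds it with the TCP 22 to 25 mm above the underside. Closing a little off centre shoves it sideways: ease the hand back.
- mark (a point): Outer end of the white engraved line on the nut's top, 19 mm from the axis along the nut's +x, 28 mm above its underside. Next to it is a white arc-shaped arrow pointing clockwise seen from above: the way the nut comes off. At the start this line stands in line with the white line on the hub; when it moves away from that, the nut is unscrewing.
- spindle: Grey boss of the rotor, inside the nut: coarse, steep left-hand thread 26 mm across. Turned clockwise the nut climbs several mm per grip, and the hand must rise as it is pushed up. It is free 115 to 130 degrees on from the hub's line; a soft 3 N tug tells. Loose, it has 1 to 2 mm play. The plastic thread takes no more than about 6 N of pull or shove from the hand. Origin: the rotor's.
- washer: Black rubber washer, 37 mm across, on the hub below the nut; it springs up against the tight nut with about 18 N, so the nut breaks loose stiffly (about 0.2 N m) and then runs easily once it has climbed 2.5 mm. Origin: on the axis at the nut's underside.
- rotor: Blue rotor: hub 68 mm wide, three thin fragile blades out to 100 mm, up to 20 mm above its origin (on the axis, underside of the hub, 108 mm above the desk). It turns lightly about the vertical: at first it goes along with the nut, 30 to 75 degrees, until a blade meets the pencil; only then does the nut unscrew. The hub's shoulder, 21.5 mm up, has a white engraved line along the rotor's +x.
- fan: White desk fan, head tilted to face the ceiling, front guard off; stands firmly. Origin: centre of its foot on the desk. The rear guard's rim is 112 mm from the axis and 112 mm above the desk; tilt knobs reach 136 mm out along its y. A pencil stuck upright through the guard, 80 mm out along the fan's +x, top 140 mm above the desk, stops the blade.
- tray: Red open parts tray, 150 x 130 mm (x, y), 24 mm high, walls and floor 4 mm thick; stands firmly. Origin: centre of its underside on the desk. A few guard screws lie at its +x end; the nut goes near the middle.
- cup: Brown paper cup, 72 mm across the rim, 88 mm tall, beyond the fan and tray. Origin: centre of its underside.
- radio: Black two-way radio lying on its back, 120 x 58 x 32 mm, with a 75 mm stub aerial on its +x end. Origin: centre of its underside.
- mouse: Black computer mouse, 100 x 58 x 32 mm. Origin: centre of its underside.
There are look-alikes about, which are no part of the job. Of the things like the spinner, leave any that is turquoise; of the rest the smaller one is meant.

How it is judged:
By the outcome, as a careful person would: the job done as asked, in the order asked, and still so for the second after the job is handed in, with the robot touching nothing.
It also fails if it takes over 72 s, if anything falls off the work surface, if the arm or the gripper's body presses on something with over 40 N, if the wrist force passes 120 N, or if a joint passes its speed limit or range.

## Robot

A 7-joint arm with a two-finger parallel gripper is mounted at the origin on the work surface. World frame = base frame: x ahead of the robot, y to its left, z up, the work surface at z = 0. Lengths are in m, angles in rad, forces in N, time in s.
With the tool pointing down it reaches from about 0.4 to 0.85 m from the base axis. Payload 4.5 kg.
Tool frame: the origin (TCP) lies between the finger pads, 19 mm behind the fingertips; this is the grasp point; z points along the fingers, y is the line along which they close (so a half turn about z gives the same grasp; the last joint's range is limited). The gripper opens to 88 mm and grips with 3 to 60 N. Pads are 18 mm wide; open, the fingers measure 123 mm over their backs; the gripper's body (75 mm by 187 mm) begins 45 mm behind the grasp point.
Start: joints at [-1.159, 0.689, -0.195, 1.565, 0.157, 0.902, -0.215], TCP at [0.231, 0.581, 0.257] pointing down, gripper open.
Joint ranges: [-3.01, 3.01], [-0.46, 2.08], [-1.47, 1.51], [0.13, 2.56], [-1, 4.14], [0.04, 2.09], [-2.66, 2.66]. Speed limits (rad/s): [2.57, 2.57, 3.14, 3.14, 3.14, 3.14, 3.14].

## Interface

Orientations are given as a unit quaternion [x, y, z, w].
In Python, from plant import * gives the robot as it stands. The module is installed in compiled form; this text tells all that it offers.
- The arm moves only by the tool send_rows, never from a script. Its argument "motion" is a list of rows, each an object of numbers: "x", "y", "z": the shift along the tool's x, y, z in cm; "rx", "ry", "rz": the turn, a rotation vector about the tool's x, y, z in rad; "jaw": the finger opening in cm, from 0 to 8.81. In form: [{"x": .., "y": .., "z": .., "rx": .., "ry": .., "rz": .., "jaw": ..}, ...]. A call has exactly 5 rows; each row shifts and turns the commanded pose from where the row before left it, along the tool's axes as they then stand; what a row does not reach is not made up. A row lasts 1/10 s, in which the tool goes at most 50 mm and 8.59 degrees, less where a joint would pass 70% of its speed; a pose out of reach is approached as far as the arm can. A call is refused whole if a number of a shift passes 5 or a number of a turn 0.15, either way. A call with a gripper value outside its range is refused whole. The fingers move at their own pace and stop on an object; "grip_force" is the grip in N (left out, the last holds). Time passes only in rows, so rows that do not move let the fingers close, or fill a call up. It gives the time, the measured TCP pose, the force, the opening and the grip force at its end, in the units of the state.
- get_state(): the state, without advancing time (a new reading comes with each control period).
- snapshot(name): name is "side" or "top"; returns a dict with "img" (420x560x3 uint8, red, green, blue), "vertical_fov" (degrees; the focal length in pixels is half the picture's height over the tangent of half this angle, whatever the lens; pixels are square), "cx", "cy" (the principal point, pixels), "extrinsics" (4x4, takes a point from camera to world coordinates). Camera axes: x right, y up, looking along -z (the intrinsics and any distortion apply to the point x, -y, -z); pixel columns grow to the right and rows downward; lengths in m; the calibration is good to about 2 mm. A picture is of the moment at which its call begins. There is no depth.
- finish_job(): hands the job in; it is judged then, once.
The state is a dict: "clock": time; "q": joint angles; "qd": joint speeds; "joint_torque": joint torques, N m; "tool_pos": TCP position; "eef_rot": TCP orientation; "contact_force": force on the tool from outside, world axes, zero at the start; "moment": the same for the moment, N m; "opening": opening from 0.0 (shut) to 1.0 (fully open); "finger_force": force on a finger pad.
Only numpy, scipy, OpenCV 4.12 (cv2) and the standard library are available. Lean on these libraries where they do the work, as an engineer would, in place of code of your own. Each camera call takes 0.05 s, during which the arm holds its last target. There are 200 camera calls.

## Working session

There is one attempt and no reset: what is moved stays moved. The work goes in short steps, Python scripts to look and compute and a tool call to move; the robot and the scene stay as the last step left them, time stands still between calls to the robot, and variables do not carry over. Pictures are saved under pics/ and viewed, at most 10 in all, crops included, and the job is handed in when it is done.

Besides the shell and the picture viewer there is one more tool, called after "Call:" as a command line: name --argument value ..., lists and objects as JSON in quotes. send_rows: Moves the arm, as the interface text tells. Its arguments: {"type":"object","properties":{"motion":{"type":"array"},"grip_force":{"type":"number"}},"required":["motion"]}

```bash
mkdir -p pics; cat > h.py <<'E'
from plant import *
import numpy as np, cv2
from scipy.spatial.transform import Rotation as R
def save(s,n,crop=None,k=1):
    im=s["img"][:,:,::-1]
    if crop: a,b,c,d=crop; im=im[b:d,a:c]
    cv2.imwrite("pics/"+n,cv2.resize(im,None,fx=k,fy=k,interpolation=cv2.INTER_CUBIC))
def pix2w(s,u,v,z):
    f=210/np.tan(np.radians(s["vertical_fov"])/2)
    d=np.array([(u-s["cx"])/f,-(v-s["cy"])/f,-1.]);E=np.array(s["extrinsics"])
    w=E[:3,:3]@d;o=E[:3,3];return o+w*(z-o[2])/w[2]
def w2pix(s,p):
    f=210/np.tan(np.radians(s["vertical_fov"])/2);E=np.array(s["extrinsics"])
    c=E[:3,:3].T@(np.array(p)-E[:3,3]);return s["cx"]+f*c[0]/-c[2], s["cy"]-f*c[1]/-c[2]
E
python3 - <<'E'
from h import *
for n in("top","side"):
    s=snapshot(n);save(s,n+"0.png");print({k:v for k,v in s.items() if k!="img"})
print(get_state())
E
```

```text
{'vertical_fov': 51.10625699149866, 'cx': 276.5318105228812, 'cy': 212.09810620933217, 'extrinsics': array([[-0.03010847,  0.99198977, -0.12267751,  0.41585768],
       [-0.99930083, -0.03259522, -0.01831388, -0.00968331],
       [-0.02216588,  0.12204034,  0.9922776 ,  1.3055227 ],
       [ 0.        ,  0.        ,  0.        ,  1.        ]])}
{'vertical_fov': 44.75669989205855, 'cx': 276.0772270372266, 'cy': 215.27576620161983, 'extrinsics': array([[ 0.99811226,  0.0495391 , -0.03630149,  0.48913335],
       [-0.06034549,  0.68118443, -0.72962058, -1.04043189],
       [-0.01141674,  0.73043388,  0.68288799,  1.08269744],
       [ 0.        ,  0.        ,  0.        ,  1.        ]])}
{'clock': 0.1, 'q': array([-1.15918164,  0.68987823, -0.19451224,  1.56622958,  0.1572701 ,
        0.90251117, -0.21511516]), 'qd': array([ 0.00052327, -0.00139171,  0.00029916, -0.0032176 , -0.00093422,
        0.00060346, -0.00085354]), 'joint_torque': array([-4.52376553e-03, -5.28498459e+01, -1.27200153e+00, -1.53836274e+01,
       -5.25746809e-02,  2.01134681e-03,  7.16145087e-05]), 'tool_pos': array([0.23039504, 0.58040754, 0.25670645]), 'eef_rot': array([ 1.87768409e-01,  9.82212987e-01, -8.13392412e-04, -1.01994825e-04]), 'contact_force': array([ 0.49599754, -0.290217  ,  0.85641793]), 'moment': array([ 0.06053077,  0.01253489, -0.04397149]), 'finger_force': 0.0, 'opening': 1.002896864670839}
```

View pics/top0.png

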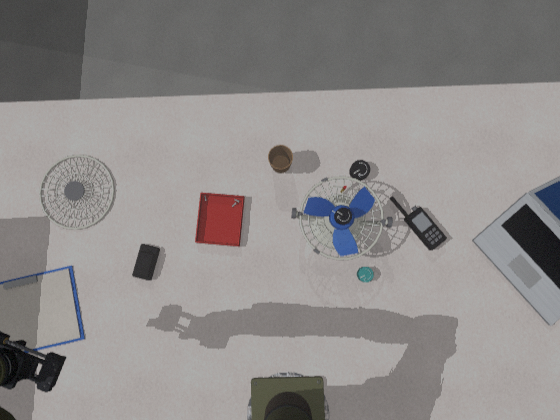

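View pics/side0.png

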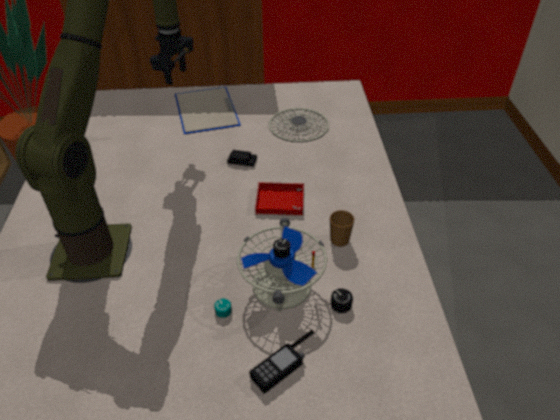

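The top view shows the nut on the fan at about (343,215), the pencil at (344,189), the tray at (221,219) with screws at its far end, the cup at (281,158), and a larger look-alike at (360,170). I'll look closer.

```bash
python3 - <<'E'
from h import *
s=snapshot("top");t=snapshot("side")
A=cv2.resize(s["img"][165:265,290:400,::-1],(770,700),interpolation=cv2.INTER_CUBIC)[:600]
cv2.imwrite("pics/c1.png",A)
B=cv2.resize(t["img"][215:305,230:335,::-1],(700,600),interpolation=cv2.INTER_CUBIC)
cv2.imwrite("pics/c2.png",B)
print("nut top",pix2w(s,343,215,.162),"pencil",pix2w(s,344,187,.14))
for c in((202,193),(244,196),(196,243),(242,246)):print(pix2w(s,*c,.024))
print(pix2w(s,281,153,.088),"side nut",pix2w(t,282,243,.162))
E
```

```text
nut top [ 0.54389341 -0.16196589  0.162     ] pencil [ 0.62184302 -0.17124054  0.14      ]
[0.63863553 0.23335925 0.024     ]
[0.62542228 0.10874535 0.024     ]
[0.49094666 0.25236617 0.024     ]
[0.47798525 0.11769885 0.024     ]
[ 0.73498651 -0.00499026  0.088     ] side nut [ 0.5467136  -0.15901121  0.162     ]
```

View pics/c1.png

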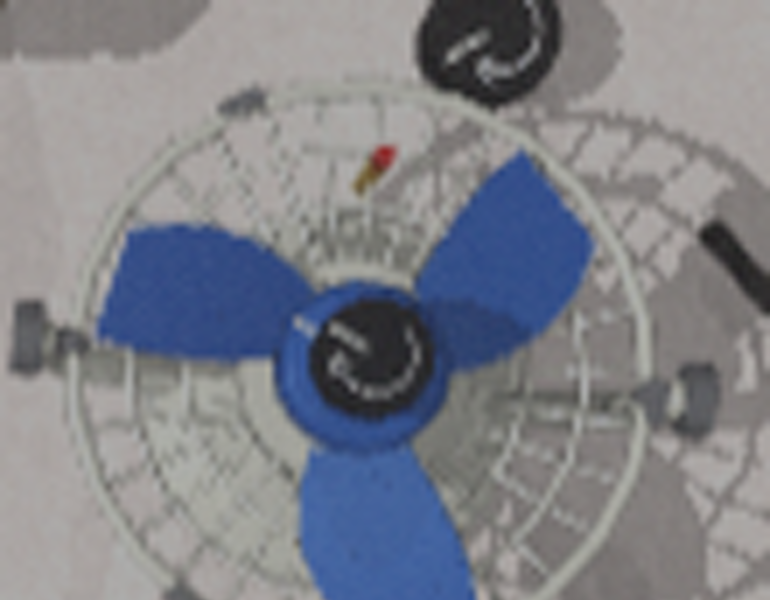

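View pics/c2.png

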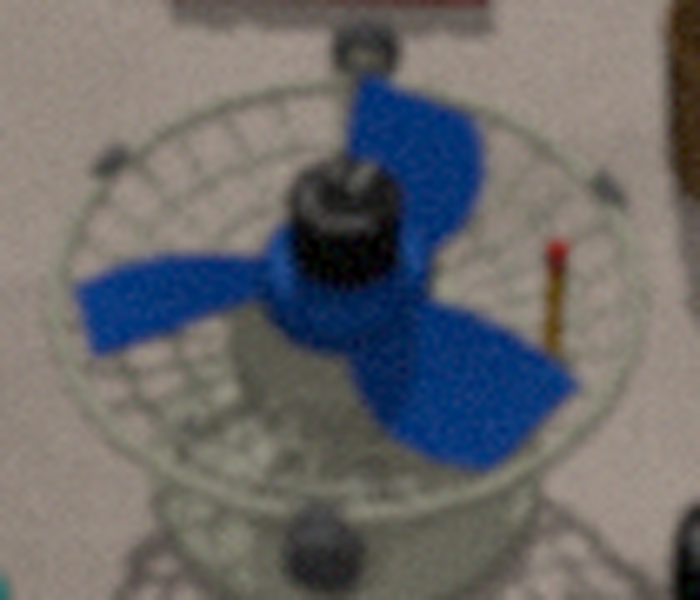

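The top crop shows the nut top centre at crop (374,355), about pixel (343,215). The mark and the hub line lie in line, up-left of it. The pencil top is at crop (387,152). Both cameras agree on the nut within 3 mm, at about (0.545, -0.160). I'll move above it.

Call:
send_rows --motion '[{"x": -2.8,"y": -2.8},{"x": -2.8,"y": -2.8},{"x": -2.8,"y": -2.8},{"x": -2.8,"y": -2.8},{"x": -2.8,"y": -2.8}]' --grip_force 3

```text
schema error: expected keys x, y, z, rx, ry, rz, jaw
```

Call:
send_rows --motion '[{"x": -2.8,"y": -2.8},{"x": -2.8,"y": -2.8},{"x": -2.8,"y": -2.8},{"x": -2.8,"y": -2.8},{"x": -2.8,"y": -2.8}]'

```text
schema error: expected keys x, y, z, rx, ry, rz, jaw
```

Call:
send_rows --motion '[{"x": -2.8,"y": -2.8},{"x": -2.8,"y": -2.8},{"x": -2.8,"y": -2.8},{"x": -2.8,"y": -2.8},{"x": -2.8,"y": -2.8}]'

```text
schema error: expected keys x, y, z, rx, ry, rz, jaw
```

```bash
cat > st.py <<'E'
from h import *
import sys
s=get_state();r=R.from_quat(s["eef_rot"]);np.set_printoptions(precision=4,suppress=True)
print(s["clock"],s["tool_pos"],"q",s["q"],"F",s["contact_force"],"M",s["moment"],"op",s["opening"]*88.1,s["finger_force"])
M=r.as_matrix();print("F tool",M.T@s["contact_force"],"yawy",np.degrees(np.arctan2(M[1,1],M[0,1])),"toolz",M[:,2])
if len(sys.argv)>3: print("shift cm",M.T@(np.array([float(a) for a in sys.argv[1:4]])-s["tool_pos"])*100)
E
python3 st.py .545 -.1605 .2
```

```text
0.2 [0.2304 0.5806 0.2569] q [-1.1592  0.6896 -0.1945  1.5659  0.1573  0.9025 -0.2151] F [ 0.2262 -0.5393 -0.7811] M [-0.0026 -0.0123  0.0005] op 88.2854612251198 0.0
F tool [-0.4091 -0.417   0.7816] yawy 68.35798794722872 toolz [-0.0003 -0.001  -1.    ]
shift cm [-56.5703 -57.2772   5.7611]
```

Call:
send_rows --motion '[{"x": -2.8,"y": -2.8,"z": 0,"rx": 0,"ry": 0,"rz": 0,"jaw": 8.8},{"x": -2.8,"y": -2.8,"z": 0,"rx": 0,"ry": 0,"rz": 0,"jaw": 8.8},{"x": -2.8,"y": -2.8,"z": 0,"rx": 0,"ry": 0,"rz": 0,"jaw": 8.8},{"x": -2.8,"y": -2.8,"z": 0,"rx": 0,"ry": 0,"rz": 0,"jaw": 8.8},{"x": -2.8,"y": -2.8,"z": 0,"rx": 0,"ry": 0,"rz": 0,"jaw": 8.8}]' --grip_force 3

```text
clock: 0.7
tool_pos: [0.3095, 0.3976, 0.2574]
eef_rot: [0.188, 0.982, -0.0, 0.0]
contact_force: [1.4, 0.5, 0.8]
opening: 1.002
finger_force: 0.0
```

Call:
send_rows --motion '[{"x": -2.8,"y": -2.8,"z": 0,"rx": 0,"ry": 0,"rz": 0,"jaw": 8.8},{"x": -2.8,"y": -2.8,"z": 0,"rx": 0,"ry": 0,"rz": 0,"jaw": 8.8},{"x": -2.8,"y": -2.8,"z": 0,"rx": 0,"ry": 0,"rz": 0,"jaw": 8.8},{"x": -2.8,"y": -2.8,"z": 0,"rx": 0,"ry": 0,"rz": 0,"jaw": 8.8},{"x": -2.8,"y": -2.8,"z": 0,"rx": 0,"ry": 0,"rz": 0,"jaw": 8.8}]'

```text
clock: 1.2
tool_pos: [0.3879, 0.2159, 0.2575]
eef_rot: [0.188, 0.982, 0.0, 0.0]
contact_force: [0.9, 0.1, -0.3]
opening: 0.999
finger_force: 0.0
```

Call:
send_rows --motion '[{"x": -2.8,"y": -2.8,"z": 0,"rx": 0,"ry": 0,"rz": 0,"jaw": 8.8},{"x": -2.8,"y": -2.8,"z": 0,"rx": 0,"ry": 0,"rz": 0,"jaw": 8.8},{"x": -2.8,"y": -2.8,"z": 0,"rx": 0,"ry": 0,"rz": 0,"jaw": 8.8},{"x": -2.8,"y": -2.8,"z": 0,"rx": 0,"ry": 0,"rz": 0,"jaw": 8.8},{"x": -2.8,"y": -2.8,"z": 0,"rx": 0,"ry": 0,"rz": 0,"jaw": 8.8}]'

```text
clock: 1.7
tool_pos: [0.4665, 0.034, 0.2574]
eef_rot: [0.188, 0.982, 0.0, 0.0]
contact_force: [-0.0, -0.6, 0.3]
opening: 0.996
finger_force: 0.0
```

```bash
python3 st.py .545 -.1605 .2
python3 - <<'E'
from h import *
s=snapshot("top")
f=lambda x,y,z:pix2w(s,290+x/7-.43,165+y/7-.43,z)
for n,p,z in(("nut",(374,355),.162),("mark",(332,323),.162),("hubline",(305,325),.1295),("pencil",(387,152),.14)):print(n,f(*p,z))
E
```

```text
1.7 [0.4665 0.034  0.2574] q [ 0.0099  0.4957 -0.2728  2.0212  0.2129  0.6511  0.7913] F [-0.0178 -0.5518  0.2576] M [ 0.0119 -0.1024  0.0131] op 87.77706050824128 0.0
F tool [-0.187  -0.5194 -0.2577] yawy 68.35618019763237 toolz [ 0.0001  0.0001 -1.    ]
shift cm [-14.4754 -15.1874   5.7422]
nut [ 0.54314661 -0.16192589  0.162     ]
mark [ 0.55568692 -0.14686711  0.162     ]
hubline [ 0.55922741 -0.14038339  0.1295    ]
pencil [ 0.62371211 -0.173624    0.14      ]
```

Call:
send_rows --motion '[{"x": -2.89,"y": -3.02,"z": 0,"rx": 0,"ry": 0,"rz": 0,"jaw": 8.8},{"x": -2.89,"y": -3.02,"z": 0,"rx": 0,"ry": 0,"rz": 0,"jaw": 8.8},{"x": -2.89,"y": -3.02,"z": 0,"rx": 0,"ry": 0,"rz": 0,"jaw": 8.8},{"x": -2.89,"y": -3.02,"z": 0,"rx": 0,"ry": 0,"rz": 0,"jaw": 8.8},{"x": -2.89,"y": -3.02,"z": 0,"rx": 0,"ry": 0,"rz": 0,"jaw": 8.8}]'

```text
clock: 2.25
tool_pos: [0.5449, -0.1595, 0.2574]
eef_rot: [0.188, 0.982, 0.0, -0.0]
contact_force: [1.2, -0.0, -0.6]
opening: 0.999
finger_force: 0.0
```

Call:
send_rows --motion '[{"x": 0,"y": 0,"z": 0.5,"rx": 0,"ry": 0,"rz": -0.127,"jaw": 8.8},{"x": 0,"y": 0,"z": 0.5,"rx": 0,"ry": 0,"rz": -0.127,"jaw": 8.8},{"x": 0,"y": 0,"z": 0.5,"rx": 0,"ry": 0,"rz": -0.127,"jaw": 8.8},{"x": 0,"y": 0,"z": 0.5,"rx": 0,"ry": 0,"rz": -0.127,"jaw": 8.8},{"x": 0,"y": 0,"z": 0.5,"rx": 0,"ry": 0,"rz": -0.127,"jaw": 8.8}]'

```text
clock: 2.75
tool_pos: [0.5445, -0.1579, 0.232]
eef_rot: [-0.131, 0.991, 0.0, -0.0]
contact_force: [0.7, -0.5, 0.4]
opening: 0.998
finger_force: 0.0
```

```bash
python3 st.py .545 -.1605 .2
```

```text
2.75 [ 0.5445 -0.1579  0.232 ] q [ 0.4717  0.6729 -0.4591  1.7631  0.3957  0.7986  1.6522] F [ 0.6745 -0.4687  0.4262] M [0.0225 0.0054 0.0176] op 87.92906527692213 0.0
F tool [-0.5298 -0.6275 -0.4265] yawy 105.0291279959302 toolz [-0.0003  0.0001 -1.    ]
shift cm [ 0.0183 -0.2691  3.2043]
```

Call:
send_rows --motion '[{"x": 0,"y": 0,"z": 0.2,"rx": 0,"ry": 0,"rz": -0.125,"jaw": 8.8},{"x": 0,"y": 0,"z": 0.2,"rx": 0,"ry": 0,"rz": -0.125,"jaw": 8.8},{"x": 0,"y": 0,"z": 0.2,"rx": 0,"ry": 0,"rz": -0.125,"jaw": 8.8},{"x": 0,"y": 0,"z": 0.2,"rx": 0,"ry": 0,"rz": -0.125,"jaw": 8.8},{"x": 0,"y": 0,"z": 0.2,"rx": 0,"ry": 0,"rz": -0.125,"jaw": 8.8}]'

```text
clock: 3.25
tool_pos: [0.5445, -0.1579, 0.2221]
eef_rot: [-0.429, 0.903, 0.0, -0.0]
contact_force: [-0.1, 0.0, -0.1]
opening: 1.0
finger_force: 0.0
```

```bash
python3 st.py .5448 -.1605 .157; python3 - <<'E'
from h import *
t=snapshot("side");B=cv2.resize(t["img"][200:290,230:335,::-1],(700,600),interpolation=cv2.INTER_CUBIC)
p=get_state()["tool_pos"];print(p,w2pix(t,p))
cv2.imwrite("pics/c3.png",B)
E
```

```text
3.25 [ 0.5445 -0.1579  0.2221] q [ 0.5645  0.7189 -0.6283  1.7679  0.5482  0.8371  2.1339] F [-0.0609  0.0107 -0.0862] M [0.1108 0.0405 0.0246] op 88.10281886695923 0.0
F tool [0.0301 0.0539 0.0862] yawy 140.8357186193589 toolz [-0.0004  0.     -1.    ]
shift cm [ 0.1822 -0.1927  6.5131]
[ 0.54429146 -0.15809029  0.22172963] (np.float64(280.8886454560714), np.float64(225.6568299035636))
```

View pics/c3.png

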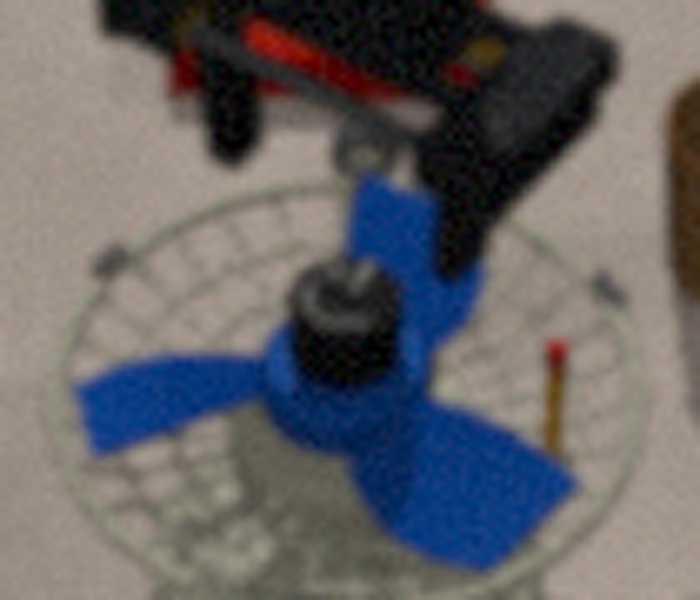

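The open fingers straddle the nut: tips at crop (232,155) and (458,270), nut top at (346,288). I'll descend with a small correction, then close lightly.

Call:
send_rows --motion '[{"x": 0.18,"y": -0.18,"z": 1.6,"rx": 0,"ry": 0,"rz": 0,"jaw": 8.0},{"x": 0,"y": 0,"z": 1.6,"rx": 0,"ry": 0,"rz": 0,"jaw": 7},{"x": 0,"y": 0,"z": 1.6,"rx": 0,"ry": 0,"rz": 0,"jaw": 6},{"x": 0,"y": 0,"z": 1.5,"rx": 0,"ry": 0,"rz": 0,"jaw": 5.2},{"x": 0,"y": 0,"z": 0,"rx": 0,"ry": 0,"rz": 0,"jaw": 5.2}]' --grip_force 3

```text
clock: 3.8
tool_pos: [0.5435, -0.1604, 0.1577]
eef_rot: [-0.426, 0.905, 0.001, -0.002]
contact_force: [-0.8, 0.0, -0.8]
opening: 0.594
finger_force: 0.0
```

```bash
python3 st.py .5448 -.1605 .158
```

```text
3.8 [ 0.5435 -0.1604  0.1577] q [ 0.5285  0.8039 -0.5609  1.8188  0.6292  0.7088  2.0622] F [-0.7542  0.0415 -0.846 ] M [ 0.0218  0.0396 -0.0268] op 52.308245411753695 0.0
F tool [0.4465 0.6051 0.849 ] yawy 140.4482696297067 toolz [-0.0039  0.0005 -1.    ]
shift cm [-0.0736 -0.1062 -0.0336]
```

Call:
send_rows --motion '[{"x": -0.07,"y": -0.07,"z": 0,"rx": 0,"ry": 0,"rz": 0,"jaw": 4.8},{"x": 0,"y": 0,"z": 0,"rx": 0,"ry": 0,"rz": 0,"jaw": 4.6},{"x": 0,"y": 0,"z": 0,"rx": 0,"ry": 0,"rz": 0,"jaw": 4.4},{"x": 0,"y": 0,"z": 0,"rx": 0,"ry": 0,"rz": 0,"jaw": 4.2},{"x": 0,"y": 0,"z": 0,"rx": 0,"ry": 0,"rz": 0,"jaw": 4.0}]' --grip_force 3

```text
clock: 4.3
tool_pos: [0.5462, -0.16, 0.1601]
eef_rot: [-0.427, 0.904, -0.0, 0.001]
contact_force: [-0.7, 2.3, 3.6]
opening: 0.509
finger_force: 3.0
```

```bash
python3 st.py .5448 -.1605 .158;python3 st.py
```

```text
4.3 [ 0.5462 -0.16    0.1601] q [ 0.5289  0.8016 -0.5641  1.8142  0.6285  0.711   2.0645] F [-0.679   2.3212  3.6344] M [ 0.3882  0.2168 -0.0276] op 44.847752482516626 3.0000857528148117
F tool [-1.3647  1.9966 -3.6344] yawy 140.55410367922389 toolz [ 0.0012  0.0003 -1.    ]
shift cm [0.1266 0.0792 0.2095]
4.3 [ 0.5462 -0.16    0.1601] q [ 0.5289  0.8016 -0.5641  1.8142  0.6285  0.711   2.0645] F [-0.679   2.3212  3.6344] M [ 0.3882  0.2168 -0.0276] op 44.847752482516626 3.0000857528148117
F tool [-1.3647  1.9966 -3.6344] yawy 140.55410367922389 toolz [ 0.0012  0.0003 -1.    ]
```

Call:
send_rows --motion '[{"x": 0,"y": 0,"z": 0,"rx": 0,"ry": 0,"rz": 0,"jaw": 4.0},{"x": 0,"y": 0,"z": 0,"rx": 0,"ry": 0,"rz": 0,"jaw": 4},{"x": 0,"y": 0,"z": 0,"rx": 0,"ry": 0,"rz": 0,"jaw": 4},{"x": 0,"y": 0,"z": 0,"rx": 0,"ry": 0,"rz": 0,"jaw": 4},{"x": 0,"y": 0,"z": 0,"rx": 0,"ry": 0,"rz": 0,"jaw": 4.0}]' --grip_force 3

```text
clock: 4.8
tool_pos: [0.5461, -0.1602, 0.1595]
eef_rot: [-0.427, 0.904, 0.0, 0.0]
contact_force: [-0.3, 2.9, 3.3]
opening: 0.509
finger_force: 3.0
```

```bash
python3 st.py
```

```text
4.8 [ 0.5461 -0.1602  0.1595] q [ 0.5288  0.8026 -0.5635  1.8143  0.6289  0.7106  2.0646] F [-0.3494  2.8579  3.3238] M [0.5561 0.087  0.0089] op 44.82057863325164 3.0001074469782907
F tool [-1.9873  2.0848 -3.323 ] yawy 140.55968507161197 toolz [ 0.0005  0.0004 -1.    ]
```

Call:
send_rows --motion '[{"x": -0.04,"y": 0.04,"z": -0.06,"rx": 0,"ry": 0,"rz": 0,"jaw": 4.0},{"x": 0,"y": 0,"z": 0,"rx": 0,"ry": 0,"rz": 0,"jaw": 4},{"x": 0,"y": 0,"z": 0,"rx": 0,"ry": 0,"rz": 0,"jaw": 4},{"x": 0,"y": 0,"z": 0,"rx": 0,"ry": 0,"rz": 0,"jaw": 4},{"x": 0,"y": 0,"z": 0,"rx": 0,"ry": 0,"rz": 0,"jaw": 4.0}]' --grip_force 3

```text
clock: 5.3
tool_pos: [0.546, -0.1601, 0.1598]
eef_rot: [-0.427, 0.904, -0.0, 0.0]
contact_force: [2.5, 0.8, -3.0]
opening: 0.507
finger_force: 3.0
```

```bash
python3 st.py
```

```text
5.3 [ 0.546  -0.1601  0.1598] q [ 0.5284  0.802  -0.5632  1.8143  0.6286  0.7111  2.0642] F [ 2.515   0.8071 -2.9564] M [ 0.1679 -0.5751  0.0448] op 44.70106894968024 2.999701820381233
F tool [-2.2212 -1.4279  2.9571] yawy 140.53546445195644 toolz [ 0.0003 -0.     -1.    ]
```

Call:
send_rows --motion '[{"x": -0.03,"y": -0.015,"z": 0.03,"rx": 0,"ry": 0,"rz": 0,"jaw": 4.0},{"x": 0,"y": 0,"z": 0,"rx": 0,"ry": 0,"rz": 0,"jaw": 4},{"x": 0,"y": 0,"z": 0,"rx": 0,"ry": 0,"rz": 0,"jaw": 4},{"x": 0,"y": 0,"z": 0,"rx": 0,"ry": 0,"rz": 0,"jaw": 4},{"x": 0,"y": 0,"z": 0,"rx": 0,"ry": 0,"rz": 0,"jaw": 4.0}]' --grip_force 3

```text
clock: 5.8
tool_pos: [0.546, -0.1601, 0.1597]
eef_rot: [-0.427, 0.904, -0.0, -0.0]
contact_force: [2.0, -1.3, -1.6]
opening: 0.511
finger_force: 3.0
```

```bash
python3 st.py
```

```text
5.8 [ 0.546  -0.1601  0.1597] q [ 0.5278  0.8022 -0.563   1.814   0.6287  0.7116  2.0638] F [ 1.9782 -1.3228 -1.6404] M [-0.0464 -0.3545 -0.0231] op 45.01172328755241 3.0000355252150257
F tool [-0.2368 -2.3677  1.6407] yawy 140.5324501306558 toolz [-0.0001 -0.0004 -1.    ]
```

Call:
send_rows --motion '[{"x": 0,"y": -0.02,"z": 0,"rx": 0,"ry": 0,"rz": 0,"jaw": 4.9},{"x": 0,"y": 0,"z": 0.1,"rx": 0,"ry": 0,"rz": 0,"jaw": 4.9},{"x": 0,"y": 0,"z": 0.1,"rx": 0,"ry": 0,"rz": 0,"jaw": 4.9},{"x": 0,"y": 0,"z": 0,"rx": 0,"ry": 0,"rz": 0,"jaw": 4.9},{"x": 0,"y": 0,"z": 0,"rx": 0,"ry": 0,"rz": 0,"jaw": 4.7}]' --grip_force 3

```text
clock: 6.3
tool_pos: [0.5461, -0.1598, 0.1576]
eef_rot: [-0.427, 0.904, 0.0, -0.0]
contact_force: [-0.5, -0.2, -1.0]
opening: 0.536
finger_force: 0.0
```

```bash
python3 st.py
```

```text
6.3 [ 0.5461 -0.1598  0.1576] q [ 0.5265  0.8052 -0.5612  1.8151  0.631   0.708   2.0619] F [-0.4611 -0.1896 -0.9726] M [0.162  0.0139 0.0228] op 47.23687947015867 0.0
F tool [0.4392 0.2352 0.9727] yawy 140.5483605464661 toolz [-0.0004  0.0001 -1.    ]
```

Call:
send_rows --motion '[{"x": 0,"y": 0,"z": 0,"rx": 0,"ry": 0,"rz": 0,"jaw": 4.5},{"x": 0,"y": 0,"z": 0,"rx": 0,"ry": 0,"rz": 0,"jaw": 4.3},{"x": 0,"y": 0,"z": 0,"rx": 0,"ry": 0,"rz": 0,"jaw": 4.1},{"x": 0,"y": 0,"z": 0,"rx": 0,"ry": 0,"rz": 0,"jaw": 4.0},{"x": 0,"y": 0,"z": 0,"rx": 0,"ry": 0,"rz": 0,"jaw": 4.0}]' --grip_force 3

```text
clock: 6.8
tool_pos: [0.5463, -0.1599, 0.1577]
eef_rot: [-0.427, 0.904, -0.0, 0.0]
contact_force: [0.8, -0.6, -0.4]
opening: 0.508
finger_force: 3.0
```

```bash
python3 st.py
```

```text
6.8 [ 0.5463 -0.1599  0.1577] q [ 0.5266  0.8051 -0.5611  1.8149  0.6311  0.7078  2.0619] F [ 0.8195 -0.6335 -0.4442] M [0.0512 0.0568 0.0275] op 44.75472715380961 2.999982340920724
F tool [-0.0316 -1.0353  0.4442] yawy 140.5462364147752 toolz [ 0.0001 -0.     -1.    ]
```

Call:
send_rows --motion '[{"x": 0,"y": -0.01,"z": 0,"rx": 0,"ry": 0,"rz": 0,"jaw": 4.0},{"x": 0,"y": 0,"z": 0,"rx": 0,"ry": 0,"rz": 0,"jaw": 4.0},{"x": 0,"y": 0,"z": 0,"rx": 0,"ry": 0,"rz": 0,"jaw": 4},{"x": 0,"y": 0,"z": 0,"rx": 0,"ry": 0,"rz": 0,"jaw": 4.0},{"x": 0,"y": 0,"z": 0,"rx": 0,"ry": 0,"rz": 0,"jaw": 4.0}]' --grip_force 36

```text
clock: 7.3
tool_pos: [0.5463, -0.1599, 0.1577]
eef_rot: [-0.427, 0.904, 0.0, -0.0]
contact_force: [-0.0, -1.0, 0.1]
opening: 0.499
finger_force: 36.0
```

```bash
python3 st.py
```

```text
7.3 [ 0.5463 -0.1599  0.1577] q [ 0.5265  0.8052 -0.5612  1.8147  0.6309  0.7081  2.0621] F [-0.0023 -0.973   0.1117] M [0.0893 0.1182 0.025 ] op 43.93163055507387 35.99985789784114
F tool [ 0.7528 -0.6165 -0.1118] yawy 140.54889678288052 toolz [-0.0001  0.0001 -1.    ]
```

Call:
send_rows --motion '[{"x": 0,"y": -0.005,"z": 0,"rx": 0,"ry": 0,"rz": 0.06,"jaw": 4.0},{"x": 0,"y": 0,"z": 0,"rx": 0,"ry": 0,"rz": 0.08,"jaw": 4.0},{"x": 0,"y": 0,"z": 0,"rx": 0,"ry": 0,"rz": 0.1,"jaw": 4},{"x": 0,"y": 0,"z": 0,"rx": 0,"ry": 0,"rz": 0.1,"jaw": 4.0},{"x": 0,"y": 0,"z": 0,"rx": 0,"ry": 0,"rz": 0.06,"jaw": 4.0}]' --grip_force 36

```text
clock: 7.8
tool_pos: [0.5471, -0.1609, 0.1578]
eef_rot: [-0.237, 0.972, -0.001, 0.001]
contact_force: [2.5, -1.3, -2.6]
opening: 0.495
finger_force: 36.0
```

```bash
python3 st.py
```

```text
7.8 [ 0.5471 -0.1609  0.1578] q [ 0.4663  0.7848 -0.4504  1.8165  0.5273  0.66    1.7552] F [ 2.4595 -1.2712 -2.5568] M [-0.3965 -0.354   0.0394] op 43.57197535027255 35.99789816347766
F tool [-1.5958 -2.2561  2.5624] yawy 117.40939298386336 toolz [ 0.0017 -0.0012 -1.    ]
```

Call:
send_rows --motion '[{"x": -0.02,"y": -0.025,"z": 0.02,"rx": 0,"ry": 0,"rz": 0.05,"jaw": 4.0},{"x": 0,"y": 0,"z": 0,"rx": 0,"ry": 0,"rz": 0.05,"jaw": 4.0},{"x": 0,"y": 0,"z": 0,"rx": 0,"ry": 0,"rz": 0.05,"jaw": 4},{"x": 0,"y": 0,"z": 0,"rx": 0,"ry": 0,"rz": 0.05,"jaw": 4.0},{"x": 0,"y": 0,"z": 0,"rx": 0,"ry": 0,"rz": 0.05,"jaw": 4.0}]' --grip_force 36

```text
clock: 8.3
tool_pos: [0.5474, -0.1617, 0.1577]
eef_rot: [-0.114, 0.993, -0.001, 0.001]
contact_force: [0.8, -3.7, -0.5]
opening: 0.494
finger_force: 36.0
```

```bash
python3 st.py;  python3 - <<'E'
from h import *
t=snapshot("side");cv2.imwrite("pics/c4.png",cv2.resize(t["img"][215:305,230:335,::-1],(700,600),interpolation=cv2.INTER_CUBIC))
E
```

```text
8.3 [ 0.5474 -0.1617  0.1577] q [ 0.4279  0.775  -0.3812  1.8174  0.4574  0.635   1.5724] F [ 0.8483 -3.695  -0.4913] M [-0.6203 -0.3266  0.0762] op 43.53681658136404 35.99832547202823
F tool [ 0.0142 -3.7899  0.5003] yawy 103.13363429302133 toolz [ 0.0018 -0.002  -1.    ]
```

View pics/c4.png

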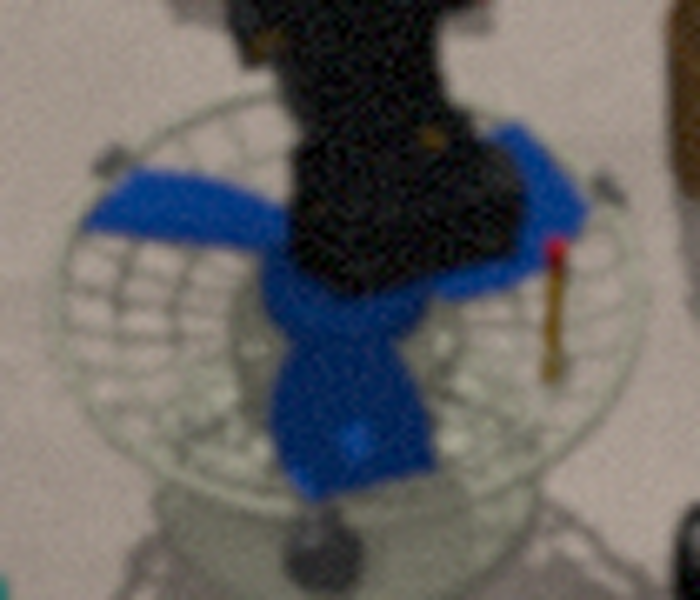

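The blade (trailing edge near crop (560,250)) is about to meet the pencil. TCP drift shows I'm gripping about 3.3 mm off-axis along tool x, with the axis at about (0.5442, -0.1624). I'll regrip centred.

Call:
send_rows --motion '[{"x": 0,"y": -0.04,"z": 0,"rx": 0,"ry": 0,"rz": 0,"jaw": 4.4},{"x": 0,"y": 0,"z": 0,"rx": 0,"ry": 0,"rz": 0,"jaw": 4.9},{"x": 0.16,"y": 0,"z": 0,"rx": 0,"ry": 0,"rz": 0,"jaw": 4.9},{"x": 0.16,"y": 0,"z": 0,"rx": 0,"ry": 0,"rz": 0,"jaw": 4.9},{"x": 0,"y": 0,"z": 0,"rx": 0,"ry": 0,"rz": 0,"jaw": 4.7}]' --grip_force 3

```text
clock: 8.85
tool_pos: [0.5434, -0.1615, 0.1575]
eef_rot: [-0.116, 0.993, -0.0, -0.0]
contact_force: [0.5, -1.4, 0.3]
opening: 0.534
finger_force: 1.0
```

```bash
python3 st.py .5442 -.1624 .1577
```

```text
8.85 [ 0.5434 -0.1615  0.1575] q [ 0.4313  0.7724 -0.3827  1.8272  0.4584  0.6304  1.5744] F [ 0.4613 -1.4235  0.2884] M [-0.3355 -0.1633  0.0423] op 47.04110547494053 0.981375530383275
F tool [-0.1211 -1.4916 -0.2881] yawy 103.31488869405341 toolz [-0.     -0.0002 -1.    ]
shift cm [-0.0522 -0.106  -0.021 ]
```

Call:
send_rows --motion '[{"x": 0,"y": 0,"z": 0,"rx": 0,"ry": 0,"rz": 0,"jaw": 4.5},{"x": 0,"y": 0,"z": 0,"rx": 0,"ry": 0,"rz": 0,"jaw": 4.3},{"x": 0,"y": 0,"z": 0,"rx": 0,"ry": 0,"rz": 0,"jaw": 4.1},{"x": 0,"y": 0,"z": 0,"rx": 0,"ry": 0,"rz": 0,"jaw": 4.0},{"x": 0,"y": 0,"z": 0,"rx": 0,"ry": 0,"rz": 0,"jaw": 4.0}]' --grip_force 3

```text
clock: 9.35
tool_pos: [0.5437, -0.1625, 0.1575]
eef_rot: [-0.115, 0.993, -0.001, 0.0]
contact_force: [2.2, -4.9, -0.0]
opening: 0.506
finger_force: 3.0
```

```bash
python3 st.py .5442 -.1624 .1577
```

```text
9.35 [ 0.5437 -0.1625  0.1575] q [ 0.4314  0.7726 -0.3814  1.8261  0.4588  0.6307  1.5742] F [ 2.1612 -4.8619 -0.04  ] M [-0.978  -0.3248  0.0476] op 44.534734600914604 2.9998440734911913
F tool [-0.9897 -5.2277  0.0477] yawy 103.2461811141002 toolz [ 0.0002 -0.0015 -1.    ]
shift cm [-0.0489 -0.001  -0.0187]
```

Call:
send_rows --motion '[{"x": -0.03,"y": -0.06,"z": 0,"rx": 0,"ry": 0,"rz": 0,"jaw": 4.0},{"x": 0,"y": 0,"z": 0,"rx": 0,"ry": 0,"rz": 0,"jaw": 4.0},{"x": 0,"y": 0,"z": 0,"rx": 0,"ry": 0,"rz": 0,"jaw": 4.0},{"x": 0,"y": 0,"z": 0,"rx": 0,"ry": 0,"rz": 0,"jaw": 4.0},{"x": 0,"y": 0,"z": 0,"rx": 0,"ry": 0,"rz": 0,"jaw": 4.0}]' --grip_force 3

```text
clock: 9.85
tool_pos: [0.5438, -0.1626, 0.1575]
eef_rot: [-0.115, 0.993, -0.0, -0.0]
contact_force: [0.5, -5.1, -0.8]
opening: 0.503
finger_force: 3.0
```

```bash
python3 st.py .5442 -.1624 .1577
```

```text
9.85 [ 0.5438 -0.1626  0.1575] q [ 0.4321  0.7731 -0.3822  1.8251  0.4583  0.6321  1.5753] F [ 0.497  -5.0742 -0.781 ] M [-1.0337 -0.092   0.0166] op 44.2749846720029 3.0000342540853175
F tool [ 0.6799 -5.0522  0.7856] yawy 103.26400266519553 toolz [-0.0005 -0.001  -1.    ]
shift cm [-0.0459  0.0056 -0.0226]
```

Call:
send_rows --motion '[{"x": 0,"y": -0.04,"z": 0,"rx": 0,"ry": 0,"rz": 0,"jaw": 4.0},{"x": 0,"y": -0.03,"z": 0,"rx": 0,"ry": 0,"rz": 0,"jaw": 4.0},{"x": 0,"y": 0,"z": 0,"rx": 0,"ry": 0,"rz": 0,"jaw": 4.0},{"x": 0,"y": 0,"z": 0,"rx": 0,"ry": 0,"rz": 0,"jaw": 4.0},{"x": 0,"y": 0,"z": 0,"rx": 0,"ry": 0,"rz": 0,"jaw": 4.0}]' --grip_force 3

```text
clock: 10.35
tool_pos: [0.5438, -0.1626, 0.1574]
eef_rot: [-0.116, 0.993, -0.0, -0.0]
contact_force: [-0.4, -3.6, 1.3]
opening: 0.506
finger_force: 3.0
```

```bash
python3 st.py .5442 -.1624 .1577
```

```text
10.35 [ 0.5438 -0.1626  0.1574] q [ 0.4329  0.7735 -0.3832  1.8245  0.4579  0.6329  1.5766] F [-0.3765 -3.6365  1.304 ] M [-0.8892  0.1826  0.0198] op 44.57233552552788 3.000156414586286
F tool [ 1.2041 -3.4523 -1.3031] yawy 103.29929069466871 toolz [-0.0008 -0.0002 -1.    ]
shift cm [-0.0397  0.0062 -0.0262]
```

Call:
send_rows --motion '[{"x": 0.02,"y": -0.04,"z": 0,"rx": 0,"ry": 0,"rz": 0,"jaw": 4.0},{"x": 0,"y": -0.04,"z": -0.01,"rx": 0,"ry": 0,"rz": 0,"jaw": 4.0},{"x": 0,"y": -0.03,"z": 0,"rx": 0,"ry": 0,"rz": 0,"jaw": 4.0},{"x": 0,"y": 0,"z": 0,"rx": 0,"ry": 0,"rz": 0,"jaw": 4.0},{"x": 0,"y": 0,"z": 0,"rx": 0,"ry": 0,"rz": 0,"jaw": 4.0}]' --grip_force 3

```text
clock: 10.85
tool_pos: [0.5439, -0.1627, 0.1574]
eef_rot: [-0.116, 0.993, 0.001, -0.0]
contact_force: [-2.3, -1.1, 1.0]
opening: 0.504
finger_force: 3.0
```

```bash
python3 st.py .5442 -.1624 .1577
```

```text
10.85 [ 0.5439 -0.1627  0.1574] q [ 0.4347  0.774  -0.3847  1.8236  0.4572  0.6338  1.5787] F [-2.3009 -1.1161  1.0424] M [-0.1424  0.4757 -0.0294] op 44.4336491568722 3.00005242762154
F tool [ 2.497  -0.5538 -1.0415] yawy 103.3399762213617 toolz [-0.0009  0.0011 -1.    ]
shift cm [-0.0365  0.0245 -0.0268]
```

Call:
send_rows --motion '[{"x": 0.02,"y": -0.02,"z": -0.01,"rx": 0,"ry": 0,"rz": 0,"jaw": 4.0},{"x": 0,"y": 0,"z": 0,"rx": 0,"ry": 0,"rz": 0,"jaw": 4.0},{"x": 0,"y": 0,"z": 0,"rx": 0,"ry": 0,"rz": 0,"jaw": 4.0},{"x": 0,"y": 0,"z": 0,"rx": 0,"ry": 0,"rz": 0.02,"jaw": 4.0},{"x": 0,"y": 0,"z": 0,"rx": 0,"ry": 0,"rz": 0.03,"jaw": 4.0}]' --grip_force 36

```text
clock: 11.35
tool_pos: [0.5439, -0.1628, 0.1575]
eef_rot: [-0.09, 0.996, 0.001, -0.0]
contact_force: [-2.6, 3.4, -0.3]
opening: 0.497
finger_force: 36.0
```

```bash
python3 st.py .5442 -.1624 .1577
```

```text
11.35 [ 0.5439 -0.1628  0.1575] q [ 0.4271  0.772  -0.3708  1.8242  0.4419  0.6287  1.5414] F [-2.5896  3.3612 -0.258 ] M [0.5964 0.5983 0.0464] op 43.79291300939509 35.99889963566966
F tool [1.9427 3.7717 0.2646] yawy 100.36179796656269 toolz [-0.0007  0.0014 -1.    ]
shift cm [-0.0399  0.0315 -0.021 ]
```

Call:
send_rows --motion '[{"x": 0.01,"y": 0.03,"z": 0,"rx": 0,"ry": 0,"rz": 0.04,"jaw": 4.0},{"x": 0.01,"y": 0.02,"z": 0,"rx": 0,"ry": 0,"rz": 0.04,"jaw": 4.0},{"x": 0,"y": 0,"z": 0,"rx": 0,"ry": 0,"rz": 0.04,"jaw": 4.0},{"x": 0,"y": 0,"z": 0,"rx": 0,"ry": 0,"rz": 0.04,"jaw": 4.0},{"x": 0,"y": 0,"z": 0,"rx": 0,"ry": 0,"rz": 0.04,"jaw": 4.0}]'

```text
clock: 11.85
tool_pos: [0.5439, -0.1628, 0.1576]
eef_rot: [0.01, 1.0, 0.0, -0.0]
contact_force: [-2.3, 2.7, -2.5]
opening: 0.497
finger_force: 36.0
```

```bash
python3 st.py .5442 -.1624 .1577
```

```text
11.85 [ 0.5439 -0.1628  0.1576] q [ 0.3941  0.765  -0.3141  1.8267  0.3816  0.6098  1.3963] F [-2.3017  2.744  -2.5097] M [0.8527 0.4296 0.1607] op 43.81324709109365 35.99348513773293
F tool [2.3573 2.6943 2.5119] yawy 88.82273220698588 toolz [-0.0001  0.0007 -1.    ]
shift cm [-0.0327  0.0362 -0.0136]
```

Call:
send_rows --motion '[{"x": 0.015,"y": 0.02,"z": 0,"rx": 0,"ry": 0,"rz": 0.02,"jaw": 4.0},{"x": 0.01,"y": 0.01,"z": 0,"rx": 0,"ry": 0,"rz": 0.02,"jaw": 4.0},{"x": 0,"y": 0,"z": 0,"rx": 0,"ry": 0,"rz": 0.02,"jaw": 4.0},{"x": 0,"y": 0,"z": 0,"rx": 0,"ry": 0,"rz": 0.02,"jaw": 4.0},{"x": 0,"y": 0,"z": 0,"rx": 0,"ry": 0,"rz": 0.02,"jaw": 4.0}]'

```text
clock: 12.35
tool_pos: [0.544, -0.163, 0.1579]
eef_rot: [0.06, 0.998, 0.0, 0.0]
contact_force: [-0.6, 1.9, -1.3]
opening: 0.499
finger_force: 36.0
```

```bash
python3 st.py .5442 -.1624 .1577
```

```text
12.35 [ 0.544  -0.163   0.1579] q [ 0.3782  0.7616 -0.2862  1.8278  0.3514  0.6011  1.3263] F [-0.5979  1.8896 -1.3338] M [0.7327 0.2067 0.1045] op 43.99836634544447 36.000529385200934
F tool [0.8198 1.8048 1.3333] yawy 83.161857673227 toolz [ 0.0009 -0.     -1.    ]
shift cm [-0.0128  0.0658  0.0162]
```

Call:
send_rows --motion '[{"x": 0.01,"y": 0.02,"z": 0,"rx": 0,"ry": 0,"rz": 0.03,"jaw": 4.0},{"x": 0,"y": 0.01,"z": 0,"rx": 0,"ry": 0,"rz": 0.03,"jaw": 4.0},{"x": 0,"y": 0,"z": -0.01,"rx": 0,"ry": 0,"rz": 0.03,"jaw": 4.0},{"x": 0,"y": 0,"z": -0.01,"rx": 0,"ry": 0,"rz": 0.03,"jaw": 4.0},{"x": 0,"y": 0,"z": -0.01,"rx": 0,"ry": 0,"rz": 0.03,"jaw": 4.0}]'

```text
clock: 12.85
tool_pos: [0.5441, -0.1634, 0.1583]
eef_rot: [0.135, 0.991, -0.0, 0.001]
contact_force: [0.1, 0.8, 0.8]
opening: 0.499
finger_force: 36.0
```

```bash
python3 st.py .5442 -.1624 .1577
```

```text
12.85 [ 0.5441 -0.1634  0.1583] q [ 0.3536  0.7572 -0.2437  1.829   0.3035  0.5903  1.2204] F [0.0938 0.7834 0.7767] M [ 0.0634 -0.0233  0.0829] op 43.97772417271446 35.99922237888677
F tool [ 0.1181  0.7796 -0.7773] yawy 74.4792785195228 toolz [ 0.0013 -0.0009 -1.    ]
shift cm [0.0125 0.0987 0.0614]
```

Call:
send_rows --motion '[{"x": 0,"y": 0.01,"z": -0.02,"rx": 0,"ry": 0,"rz": 0.05,"jaw": 4.0},{"x": 0,"y": 0.01,"z": -0.02,"rx": 0,"ry": 0,"rz": 0.05,"jaw": 4.0},{"x": 0,"y": 0,"z": -0.02,"rx": 0,"ry": 0,"rz": 0.05,"jaw": 4.0},{"x": 0,"y": 0,"z": -0.02,"rx": 0,"ry": 0,"rz": 0.05,"jaw": 4.0},{"x": 0,"y": 0,"z": -0.02,"rx": 0,"ry": 0,"rz": 0.05,"jaw": 4.0}]'

```text
clock: 13.35
tool_pos: [0.5439, -0.1636, 0.1591]
eef_rot: [0.258, 0.966, -0.0, 0.001]
contact_force: [0.7, -0.8, -2.2]
opening: 0.495
finger_force: 36.0
```

```bash
python3 st.py .5442 -.1624 .1577
```

```text
13.35 [ 0.5439 -0.1636  0.1591] q [ 0.3132  0.7517 -0.1745  1.8306  0.221   0.577   1.0478] F [ 0.74   -0.8372 -2.2299] M [-0.0564 -0.0488  0.0152] op 43.580228435668346 35.99833574029617
F tool [-1.0558 -0.3553  2.2316] yawy 60.08394082922087 toolz [ 0.0009 -0.0012 -1.    ]
shift cm [0.0366 0.1138 0.1437]
```

Call:
send_rows --motion '[{"x": -0.01,"y": 0,"z": 0,"rx": 0,"ry": 0,"rz": 0.07,"jaw": 4.0},{"x": 0,"y": 0,"z": -0.02,"rx": 0,"ry": 0,"rz": 0.07,"jaw": 4.0},{"x": 0,"y": 0,"z": -0.02,"rx": 0,"ry": 0,"rz": 0.07,"jaw": 4.0},{"x": 0,"y": 0,"z": -0.02,"rx": 0,"ry": 0,"rz": 0.07,"jaw": 4.0},{"x": 0,"y": 0,"z": -0.02,"rx": 0,"ry": 0,"rz": 0.07,"jaw": 4.0}]'

```text
clock: 13.85
tool_pos: [0.544, -0.1634, 0.1601]
eef_rot: [0.423, 0.906, -0.0, 0.001]
contact_force: [-0.1, 0.0, -0.5]
opening: 0.496
finger_force: 36.0
```

```bash
python3 st.py .5442 -.1624 .1577;  python3 - <<'E'
from h import *
t=snapshot("side");cv2.imwrite("pics/c5.png",cv2.resize(t["img"][215:305,230:335,::-1],(700,600),interpolation=cv2.INTER_CUBIC))
E
```

```text
13.85 [ 0.544  -0.1634  0.1601] q [ 0.2566  0.7475 -0.0788  1.833   0.1017  0.5639  0.8106] F [-0.0885  0.0204 -0.5254] M [-0.0152 -0.0025 -0.0036] op 43.69158315786877 35.99761772398779
F tool [ 0.0732 -0.0548  0.5253] yawy 39.987051400946896 toolz [ 0.0009 -0.0009 -1.    ]
shift cm [0.062  0.0754 0.2362]
```

View pics/c5.png

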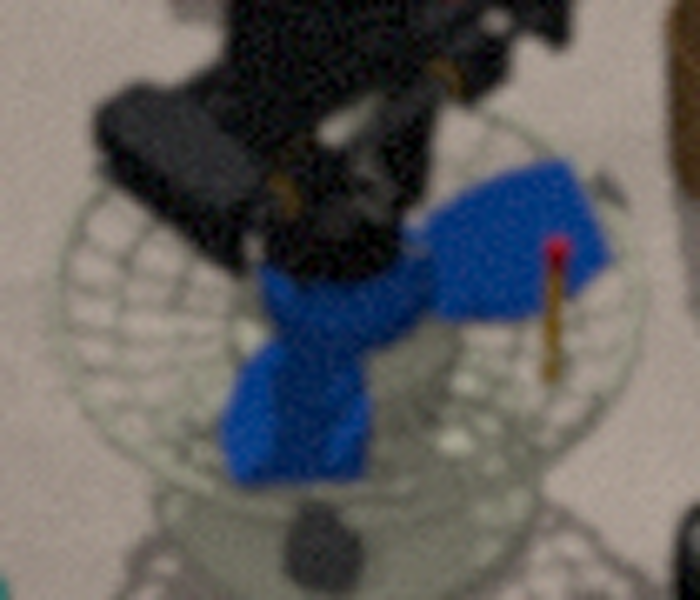

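The blade rests against the pencil (crop (557,260)); the rotor stopped at about 52°. The nut is about 49° unscrewed and up 2.4 mm. I'll continue.

Call:
send_rows --motion '[{"x": 0,"y": 0,"z": -0.02,"rx": 0,"ry": 0,"rz": 0.08,"jaw": 4.0},{"x": 0,"y": 0,"z": -0.02,"rx": 0,"ry": 0,"rz": 0.08,"jaw": 4.0},{"x": 0,"y": 0,"z": -0.02,"rx": 0,"ry": 0,"rz": 0.08,"jaw": 4.0},{"x": 0,"y": 0,"z": -0.025,"rx": 0,"ry": 0,"rz": 0.08,"jaw": 4.0},{"x": 0,"y": 0,"z": -0.025,"rx": 0,"ry": 0,"rz": 0.08,"jaw": 4.0}]'

```text
clock: 14.4
tool_pos: [0.544, -0.1632, 0.1611]
eef_rot: [0.594, 0.805, -0.0, 0.001]
contact_force: [0.5, 1.0, -0.3]
opening: 0.497
finger_force: 36.0
```

```bash
python3 st.py .5442 -.1624 .1577
```

```text
14.4 [ 0.544  -0.1632  0.1611] q [ 0.1924  0.7471  0.0298  1.8359 -0.0372  0.5582  0.5453] F [ 0.5197  1.0058 -0.2593] M [-0.0093  0.0533 -0.0426] op 43.81578854421223 35.99707433502772
F tool [0.808  0.7932 0.259 ] yawy 17.157696788394333 toolz [ 0.0008 -0.0007 -1.    ]
shift cm [0.0659 0.044  0.3416]
```

Call:
send_rows --motion '[{"x": 0.005,"y": 0.01,"z": -0.02,"rx": 0,"ry": 0,"rz": 0.08,"jaw": 4.0},{"x": 0,"y": 0,"z": -0.02,"rx": 0,"ry": 0,"rz": 0.08,"jaw": 4.0},{"x": 0,"y": 0,"z": -0.02,"rx": 0,"ry": 0,"rz": 0.08,"jaw": 4.0},{"x": 0,"y": 0,"z": -0.025,"rx": 0,"ry": 0,"rz": 0.08,"jaw": 4.0},{"x": 0,"y": 0,"z": -0.025,"rx": 0,"ry": 0,"rz": 0.08,"jaw": 4.0}]'

```text
clock: 14.9
tool_pos: [0.544, -0.163, 0.1622]
eef_rot: [0.742, 0.671, 0.0, 0.0]
contact_force: [-0.0, 0.0, -0.0]
opening: 0.496
finger_force: 36.0
```

```bash
python3 st.py .5442 -.1624 .1577
```

```text
14.9 [ 0.544  -0.163   0.1622] q [ 0.1282  0.7516  0.1393  1.8385 -0.1778  0.5627  0.2806] F [-0.0063  0.0401 -0.0464] M [-0.0582  0.0672 -0.0145] op 43.70083183284103 35.99709470196103
F tool [ 0.0393 -0.0103  0.0464] yawy -5.754012059239267 toolz [ 0.0007 -0.0006 -1.    ]
shift cm [0.0631 0.01   0.4544]
```

Call:
send_rows --motion '[{"x": 0,"y": 0,"z": -0.02,"rx": 0,"ry": 0,"rz": 0.07,"jaw": 4.0},{"x": 0,"y": 0,"z": -0.02,"rx": 0,"ry": 0,"rz": 0.07,"jaw": 4.0},{"x": 0,"y": 0,"z": -0.02,"rx": 0,"ry": 0,"rz": 0.07,"jaw": 4.0},{"x": 0,"y": 0,"z": -0.02,"rx": 0,"ry": 0,"rz": 0.07,"jaw": 4.0},{"x": 0,"y": 0,"z": -0.02,"rx": 0,"ry": 0,"rz": 0.07,"jaw": 4.0}]'

```text
clock: 15.4
tool_pos: [0.5441, -0.1629, 0.1632]
eef_rot: [0.847, 0.532, 0.0, 0.0]
contact_force: [-0.1, 1.1, -1.0]
opening: 0.496
finger_force: 36.0
```

```bash
python3 st.py .5442 -.1624 .1577
```

```text
15.4 [ 0.5441 -0.1629  0.1632] q [ 0.0727  0.7595  0.2357  1.8408 -0.2995  0.5749  0.0486] F [-0.1045  1.0622 -1.0499] M [-0.0274  0.0684 -0.0128] op 43.72151433728358 35.997628758414066
F tool [ 0.9112 -0.557   1.0492] yawy -25.777154591910726 toolz [ 0.0008 -0.0006 -1.    ]
shift cm [ 0.0544 -0.0137  0.5549]
```

Call:
send_rows --motion '[{"x": 0,"y": 0,"z": -0.02,"rx": 0,"ry": 0,"rz": 0.07,"jaw": 4.0},{"x": 0,"y": 0,"z": -0.02,"rx": 0,"ry": 0,"rz": 0.07,"jaw": 4.0},{"x": 0,"y": 0,"z": -0.02,"rx": 0,"ry": 0,"rz": 0.07,"jaw": 4.0},{"x": 0,"y": 0,"z": -0.02,"rx": 0,"ry": 0,"rz": 0.06,"jaw": 4.0},{"x": 0,"y": 0,"z": -0.01,"rx": 0,"ry": 0,"rz": 0.04,"jaw": 4.0}]'

```text
clock: 15.9
tool_pos: [0.5441, -0.1627, 0.1641]
eef_rot: [0.919, 0.395, 0.0, 0.0]
contact_force: [-0.4, 0.1, 1.6]
opening: 0.497
finger_force: 36.0
```

```bash
python3 st.py .5442 -.1624 .1577
```

```text
15.9 [ 0.5441 -0.1627  0.1641] q [ 0.0237  0.7699  0.3218  1.8428 -0.4048  0.5928 -0.1589] F [-0.3559  0.1273  1.6363] M [0.0248 0.0577 0.0095] op 43.78450836321307 35.99927656374348
F tool [-0.1522 -0.3446 -1.6366] yawy -43.48061814287401 toolz [ 0.0007 -0.0004 -1.    ]
shift cm [ 0.0304 -0.0161  0.6441]
```

Call:
send_rows --motion '[{"x": 0,"y": 0,"z": -0.02,"rx": 0,"ry": 0,"rz": 0.03,"jaw": 4.0},{"x": 0,"y": 0,"z": -0.02,"rx": 0,"ry": 0,"rz": 0.03,"jaw": 4.0},{"x": 0,"y": 0,"z": -0.02,"rx": 0,"ry": 0,"rz": 0,"jaw": 4.0},{"x": 0,"y": 0,"z": 0,"rx": 0,"ry": 0,"rz": 0,"jaw": 4.0},{"x": 0,"y": 0,"z": 0,"rx": 0,"ry": 0,"rz": 0,"jaw": 4.0}]'

```text
clock: 16.4
tool_pos: [0.5438, -0.1626, 0.1645]
eef_rot: [0.93, 0.368, 0.0, 0.0]
contact_force: [-0.1, 0.3, -0.1]
opening: 0.497
finger_force: 36.0
```

```bash
python3 st.py .5442 -.1624 .1577
```

```text
16.4 [ 0.5438 -0.1626  0.1645] q [ 0.0146  0.7718  0.3382  1.8435 -0.4238  0.5976 -0.1983] F [-0.1416  0.2796 -0.0979] M [-0.048   0.1319 -0.0263] op 43.79905404430589 35.999832122179214
F tool [ 0.0882 -0.3007  0.0979] yawy -46.796473459297715 toolz [ 0.0001 -0.     -1.    ]
shift cm [0.0429 0.0163 0.68  ]
```

Call:
send_rows --motion '[{"x": 0,"y": 0,"z": -0.02,"rx": 0,"ry": 0,"rz": 0,"jaw": 4.0},{"x": 0,"y": 0,"z": -0.02,"rx": 0,"ry": 0,"rz": 0,"jaw": 4.0},{"x": 0,"y": 0,"z": -0.01,"rx": 0,"ry": 0,"rz": 0,"jaw": 4.0},{"x": 0,"y": 0,"z": 0,"rx": 0,"ry": 0,"rz": 0,"jaw": 4.0},{"x": 0,"y": 0,"z": 0,"rx": 0,"ry": 0,"rz": 0,"jaw": 4.0}]'

```text
clock: 16.9
tool_pos: [0.5438, -0.1625, 0.165]
eef_rot: [0.93, 0.368, 0.0, -0.0]
contact_force: [0.1, 0.3, -1.0]
opening: 0.499
finger_force: 36.0
```

```bash
python3 st.py .5442 -.1624 .1577
```

```text
16.9 [ 0.5438 -0.1625  0.165 ] q [ 0.0141  0.7711  0.3388  1.8433 -0.4237  0.5988 -0.1988] F [ 0.0723  0.2554 -0.96  ] M [-0.0125  0.1293 -0.0183] op 43.99401276579773 35.99978900383576
F tool [ 0.2275 -0.1366  0.9601] yawy -46.81005386833359 toolz [-0.      0.0001 -1.    ]
shift cm [0.0368 0.0262 0.7294]
```

Call:
send_rows --motion '[{"x": 0,"y": 0,"z": -0.02,"rx": 0,"ry": 0,"rz": 0,"jaw": 4.0},{"x": 0,"y": 0,"z": -0.02,"rx": 0,"ry": 0,"rz": 0,"jaw": 4.0},{"x": 0,"y": 0,"z": 0,"rx": 0,"ry": 0,"rz": 0,"jaw": 4.0},{"x": 0,"y": 0,"z": 0,"rx": 0,"ry": 0,"rz": 0,"jaw": 4.0},{"x": 0,"y": 0,"z": 0,"rx": 0,"ry": 0,"rz": 0,"jaw": 4.0}]'

```text
clock: 17.4
tool_pos: [0.5438, -0.1625, 0.1654]
eef_rot: [0.93, 0.368, 0.0, -0.0]
contact_force: [-0.4, -0.0, -0.7]
opening: 0.492
finger_force: 36.0
```

Call:
send_rows --motion '[{"x": 0,"y": 0,"z": -0.02,"rx": 0,"ry": 0,"rz": 0,"jaw": 4.0},{"x": 0,"y": 0,"z": -0.02,"rx": 0,"ry": 0,"rz": 0,"jaw": 4.0},{"x": 0,"y": 0,"z": 0,"rx": 0,"ry": 0,"rz": 0,"jaw": 4.0},{"x": 0,"y": 0,"z": 0,"rx": 0,"ry": 0,"rz": 0,"jaw": 4.0},{"x": 0,"y": 0,"z": 0,"rx": 0,"ry": 0,"rz": 0,"jaw": 4.0}]'

```text
clock: 17.9
tool_pos: [0.5438, -0.1625, 0.1658]
eef_rot: [0.93, 0.368, 0.0, -0.0]
contact_force: [0.2, 0.3, -1.4]
opening: 0.503
finger_force: 36.0
```

Call:
send_rows --motion '[{"x": 0,"y": 0,"z": -0.02,"rx": 0,"ry": 0,"rz": 0,"jaw": 4.0},{"x": 0,"y": 0,"z": -0.02,"rx": 0,"ry": 0,"rz": 0,"jaw": 4.0},{"x": 0,"y": 0,"z": 0,"rx": 0,"ry": 0,"rz": 0,"jaw": 4.0},{"x": 0,"y": 0,"z": 0,"rx": 0,"ry": 0,"rz": 0,"jaw": 4.0},{"x": 0,"y": 0,"z": 0,"rx": 0,"ry": 0,"rz": 0,"jaw": 4.0}]'

```text
clock: 18.4
tool_pos: [0.5438, -0.1625, 0.1662]
eef_rot: [0.93, 0.368, 0.0, -0.0]
contact_force: [0.4, 0.7, -1.5]
opening: 0.494
finger_force: 36.0
```

Call:
send_rows --motion '[{"x": 0,"y": 0,"z": -0.02,"rx": 0,"ry": 0,"rz": 0,"jaw": 4.0},{"x": 0,"y": 0,"z": -0.02,"rx": 0,"ry": 0,"rz": 0,"jaw": 4.0},{"x": 0,"y": 0,"z": 0,"rx": 0,"ry": 0,"rz": 0,"jaw": 4.0},{"x": 0,"y": 0,"z": 0,"rx": 0,"ry": 0,"rz": 0,"jaw": 4.0},{"x": 0,"y": 0,"z": 0,"rx": 0,"ry": 0,"rz": 0,"jaw": 4.0}]'

```text
clock: 18.9
tool_pos: [0.5438, -0.1625, 0.1666]
eef_rot: [0.93, 0.368, 0.0, -0.0]
contact_force: [1.2, -0.1, -1.2]
opening: 0.495
finger_force: 36.0
```

Call:
send_rows --motion '[{"x": 0,"y": 0,"z": -0.1,"rx": 0,"ry": 0,"rz": 0,"jaw": 4.0},{"x": 0,"y": 0,"z": -0.1,"rx": 0,"ry": 0,"rz": 0,"jaw": 4.0},{"x": 0,"y": 0,"z": -0.1,"rx": 0,"ry": 0,"rz": 0,"jaw": 4.0},{"x": 0,"y": 0,"z": -0.1,"rx": 0,"ry": 0,"rz": 0,"jaw": 4.0},{"x": 0,"y": 0,"z": -0.1,"rx": 0,"ry": 0,"rz": 0,"jaw": 4.0}]'

```text
clock: 19.4
tool_pos: [0.5438, -0.1625, 0.1717]
eef_rot: [0.93, 0.368, 0.0, -0.0]
contact_force: [0.2, -0.2, -0.2]
opening: 0.493
finger_force: 36.0
```

Call:
send_rows --motion '[{"x": 0,"y": 0,"z": -1,"rx": 0,"ry": 0,"rz": 0,"jaw": 4.0},{"x": 0,"y": 0,"z": -1.5,"rx": 0,"ry": 0,"rz": 0,"jaw": 4.0},{"x": 0,"y": 0,"z": -1.5,"rx": 0,"ry": 0,"rz": 0,"jaw": 4.0},{"x": 0,"y": 0,"z": -1.5,"rx": 0,"ry": 0,"rz": 0,"jaw": 4.0},{"x": 0,"y": 0,"z": -1,"rx": 0,"ry": 0,"rz": 0,"jaw": 4.0}]'

```text
clock: 19.9
tool_pos: [0.5441, -0.1628, 0.2383]
eef_rot: [0.93, 0.368, 0.001, 0.001]
contact_force: [-0.4, -0.1, -0.5]
opening: 0.493
finger_force: 36.0
```

```bash
python3 st.py .556 .178 .20; python3 - <<'E'
from h import *
t=snapshot("side");cv2.imwrite("pics/c6.png",cv2.resize(t["img"][155:305,220:360,::-1],(560,600),interpolation=cv2.INTER_CUBIC))
E
```

```text
19.9 [ 0.5441 -0.1628  0.2383] q [-0.0284  0.6712  0.4096  1.7829 -0.3671  0.7616 -0.2469] F [-0.3583 -0.062  -0.5423] M [-0.0522  0.1081 -0.0426] op 43.47103062545313 35.99968531860213
F tool [-0.3042 -0.2008  0.5417] yawy -46.82196052970652 toolz [ 0.0017 -0.0005 -1.    ]
shift cm [ 24.1786 -24.0448   3.8124]
```

View pics/c6.png

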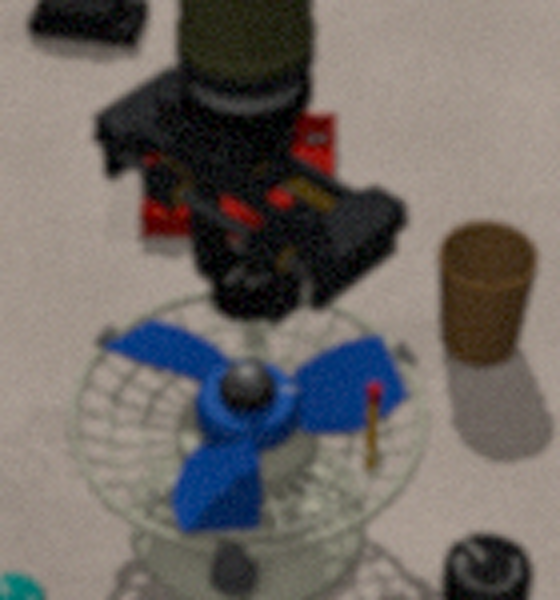

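The nut is off and in the fingers (crop (255,295)); the bare grey boss (248,385) and rotor are in place. Tray centre is at about (0.556, 0.178), so I'll carry it there.

Call:
send_rows --motion '[{"x": 1.6,"y": -1.6,"z": 0,"rx": 0,"ry": 0,"rz": 0,"jaw": 4.0},{"x": 2.4,"y": -2.4,"z": 0,"rx": 0,"ry": 0,"rz": 0,"jaw": 4.0},{"x": 2.4,"y": -2.4,"z": 0,"rx": 0,"ry": 0,"rz": 0,"jaw": 4.0},{"x": 2.4,"y": -2.4,"z": 0,"rx": 0,"ry": 0,"rz": 0,"jaw": 4.0},{"x": 2.4,"y": -2.4,"z": 0,"rx": 0,"ry": 0,"rz": 0,"jaw": 4.0}]'

```text
clock: 20.45
tool_pos: [0.5485, -0.0028, 0.2365]
eef_rot: [0.93, 0.368, -0.0, -0.0]
contact_force: [0.6, -0.4, -1.3]
opening: 0.497
finger_force: 36.0
```

Call:
send_rows --motion '[{"x": 2.4,"y": -2.4,"z": 0,"rx": 0,"ry": 0,"rz": 0,"jaw": 4.0},{"x": 2.4,"y": -2.4,"z": 0,"rx": 0,"ry": 0,"rz": 0,"jaw": 4.0},{"x": 2.4,"y": -2.4,"z": 0,"rx": 0,"ry": 0,"rz": 0,"jaw": 4.0},{"x": 2.4,"y": -2.5,"z": 0,"rx": 0,"ry": 0,"rz": 0,"jaw": 4.0},{"x": 2.4,"y": -2.5,"z": 0,"rx": 0,"ry": 0,"rz": 0,"jaw": 4.0}]'

```text
clock: 20.95
tool_pos: [0.5525, 0.1684, 0.2365]
eef_rot: [0.93, 0.368, -0.0, -0.0]
contact_force: [0.8, -0.5, -0.8]
opening: 0.498
finger_force: 36.0
```

Call:
send_rows --motion '[{"x": 0.8,"y": -0.9,"z": 1,"rx": 0,"ry": 0,"rz": 0,"jaw": 4.0},{"x": 0,"y": 0,"z": 3,"rx": 0,"ry": 0,"rz": 0,"jaw": 4.0},{"x": 0,"y": 0,"z": 3,"rx": 0,"ry": 0,"rz": 0,"jaw": 4.0},{"x": 0,"y": 0,"z": 3,"rx": 0,"ry": 0,"rz": 0,"jaw": 4.0},{"x": 0,"y": 0,"z": 2,"rx": 0,"ry": 0,"rz": 0,"jaw": 4.0}]'

```text
clock: 21.45
tool_pos: [0.5512, 0.1776, 0.1142]
eef_rot: [0.93, 0.368, -0.002, 0.0]
contact_force: [0.5, -0.6, -0.9]
opening: 0.493
finger_force: 36.0
```

```bash
python3 st.py .552 .179 .04; python3 - <<'E'
from h import *
t=snapshot("side");cv2.imwrite("pics/c7.png",cv2.resize(t["img"][135:235,220:370,::-1],(780,520),interpolation=cv2.INTER_CUBIC))
E
```

```text
21.45 [0.5512 0.1776 0.1142] q [-0.5895  0.8686  0.3511  1.8321 -0.5354  0.5394 -0.7035] F [ 0.4504 -0.5567 -0.8567] M [-0.0574  0.144   0.0307] op 43.474625921446176 35.99996147611819
F tool [-0.0491  0.7149  0.8564] yawy -46.866820504202856 toolz [-0.0029 -0.0017 -1.    ]
shift cm [ 0.1804 -0.045   7.4163]
```

View pics/c7.png

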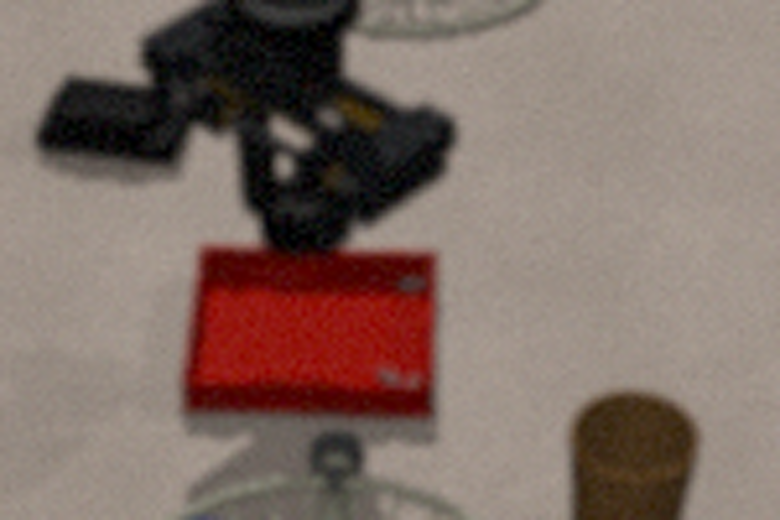

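The tray is clear below the nut; the screws lie at the right-hand corners (crop (410,283) and (400,378)). Descending.

Call:
send_rows --motion '[{"x": 0,"y": 0,"z": 2,"rx": 0,"ry": 0,"rz": 0,"jaw": 4.0},{"x": 0,"y": 0,"z": 2,"rx": 0,"ry": 0,"rz": 0,"jaw": 4.0},{"x": 0,"y": 0,"z": 2,"rx": 0,"ry": 0,"rz": 0,"jaw": 4.0},{"x": 0,"y": 0,"z": 1.3,"rx": 0,"ry": 0,"rz": 0,"jaw": 4.0},{"x": 0,"y": 0,"z": 0.5,"rx": 0,"ry": 0,"rz": 0,"jaw": 4.0}]'

```text
clock: 22.0
tool_pos: [0.552, 0.1781, 0.0377]
eef_rot: [0.93, 0.368, -0.001, 0.0]
contact_force: [0.4, 0.7, -0.0]
opening: 0.496
finger_force: 36.0
```

Call:
send_rows --motion '[{"x": 0,"y": 0,"z": 0.1,"rx": 0,"ry": 0,"rz": 0,"jaw": 4.0},{"x": 0,"y": 0,"z": 0.1,"rx": 0,"ry": 0,"rz": 0,"jaw": 4.0},{"x": 0,"y": 0,"z": 0.1,"rx": 0,"ry": 0,"rz": 0,"jaw": 4.0},{"x": 0,"y": 0,"z": 0.1,"rx": 0,"ry": 0,"rz": 0,"jaw": 4.0},{"x": 0,"y": 0,"z": 0.1,"rx": 0,"ry": 0,"rz": 0,"jaw": 4.0}]'

```text
clock: 22.5
tool_pos: [0.5527, 0.1791, 0.0339]
eef_rot: [0.93, 0.368, 0.0, -0.0]
contact_force: [0.5, -0.2, -0.4]
opening: 0.495
finger_force: 36.0
```

Call:
send_rows --motion '[{"x": 0,"y": 0,"z": 0.1,"rx": 0,"ry": 0,"rz": 0,"jaw": 4.0},{"x": 0,"y": 0,"z": 0.1,"rx": 0,"ry": 0,"rz": 0,"jaw": 4.0},{"x": 0,"y": 0,"z": 0.1,"rx": 0,"ry": 0,"rz": 0,"jaw": 4.0},{"x": 0,"y": 0,"z": 0.1,"rx": 0,"ry": 0,"rz": 0,"jaw": 4.0},{"x": 0,"y": 0,"z": 0.05,"rx": 0,"ry": 0,"rz": 0,"jaw": 4.0}]'

```text
clock: 23.0
tool_pos: [0.5524, 0.179, 0.029]
eef_rot: [0.93, 0.368, -0.0, -0.0]
contact_force: [0.1, 0.2, -0.9]
opening: 0.502
finger_force: 36.0
```

Call:
send_rows --motion '[{"x": 0,"y": 0,"z": 0.05,"rx": 0,"ry": 0,"rz": 0,"jaw": 4.0},{"x": 0,"y": 0,"z": 0.05,"rx": 0,"ry": 0,"rz": 0,"jaw": 4.0},{"x": 0,"y": 0,"z": 0.03,"rx": 0,"ry": 0,"rz": 0,"jaw": 4.0},{"x": 0,"y": 0,"z": 0,"rx": 0,"ry": 0,"rz": 0,"jaw": 4.0},{"x": 0,"y": 0,"z": 0,"rx": 0,"ry": 0,"rz": 0,"jaw": 4.0}]'

```text
clock: 23.5
tool_pos: [0.5525, 0.179, 0.0278]
eef_rot: [0.93, 0.368, 0.0, -0.0]
contact_force: [-0.3, -0.2, -0.2]
opening: 0.497
finger_force: 36.0
```

Call:
send_rows --motion '[{"x": 0,"y": 0,"z": 0.02,"rx": 0,"ry": 0,"rz": 0,"jaw": 4.0},{"x": 0,"y": 0,"z": 0.02,"rx": 0,"ry": 0,"rz": 0,"jaw": 4.0},{"x": 0,"y": 0,"z": 0,"rx": 0,"ry": 0,"rz": 0,"jaw": 4.0},{"x": 0,"y": 0,"z": 0,"rx": 0,"ry": 0,"rz": 0,"jaw": 4.0},{"x": 0,"y": 0,"z": 0,"rx": 0,"ry": 0,"rz": 0,"jaw": 4.0}]'

```text
clock: 24.0
tool_pos: [0.5525, 0.179, 0.0274]
eef_rot: [0.93, 0.368, 0.0, -0.0]
contact_force: [-0.1, 0.8, -0.0]
opening: 0.494
finger_force: 36.0
```

Call:
send_rows --motion '[{"x": 0,"y": 0,"z": 0.02,"rx": 0,"ry": 0,"rz": 0,"jaw": 4.0},{"x": 0,"y": 0,"z": 0.01,"rx": 0,"ry": 0,"rz": 0,"jaw": 4.0},{"x": 0,"y": 0,"z": 0,"rx": 0,"ry": 0,"rz": 0,"jaw": 4.0},{"x": 0,"y": 0,"z": 0,"rx": 0,"ry": 0,"rz": 0,"jaw": 4.0},{"x": 0,"y": 0,"z": 0,"rx": 0,"ry": 0,"rz": 0,"jaw": 4.0}]'

```text
clock: 24.5
tool_pos: [0.5525, 0.1789, 0.0272]
eef_rot: [0.93, 0.368, 0.0, -0.0]
contact_force: [0.5, 0.7, 1.0]
opening: 0.499
finger_force: 36.0
```

Call:
send_rows --motion '[{"x": 0,"y": 0,"z": 0.01,"rx": 0,"ry": 0,"rz": 0,"jaw": 4.0},{"x": 0,"y": 0,"z": 0,"rx": 0,"ry": 0,"rz": 0,"jaw": 4.0},{"x": 0,"y": 0,"z": 0,"rx": 0,"ry": 0,"rz": 0,"jaw": 4.5},{"x": 0,"y": 0,"z": 0,"rx": 0,"ry": 0,"rz": 0,"jaw": 5.0},{"x": 0,"y": 0,"z": 0,"rx": 0,"ry": 0,"rz": 0,"jaw": 5.6}]' --grip_force 5

```text
clock: 25.0
tool_pos: [0.5525, 0.179, 0.027]
eef_rot: [0.93, 0.368, 0.0, -0.0]
contact_force: [-0.2, -0.3, -0.4]
opening: 0.624
finger_force: 0.0
```

Call:
send_rows --motion '[{"x": 0,"y": 0,"z": 0,"rx": 0,"ry": 0,"rz": 0,"jaw": 5.8},{"x": 0,"y": 0,"z": 0,"rx": 0,"ry": 0,"rz": 0,"jaw": 5.8},{"x": 0,"y": 0,"z": -0.5,"rx": 0,"ry": 0,"rz": 0,"jaw": 5.8},{"x": 0,"y": 0,"z": -1,"rx": 0,"ry": 0,"rz": 0,"jaw": 5.8},{"x": 0,"y": 0,"z": -2,"rx": 0,"ry": 0,"rz": 0,"jaw": 5.8}]'

```text
clock: 25.5
tool_pos: [0.5517, 0.1788, 0.0621]
eef_rot: [0.93, 0.368, -0.001, -0.0]
contact_force: [-0.3, -1.2, -0.4]
opening: 0.658
finger_force: 0.0
```

Call:
send_rows --motion '[{"x": 0,"y": 0,"z": -4,"rx": 0,"ry": 0,"rz": 0,"jaw": 5.8},{"x": 0,"y": 0,"z": -4,"rx": 0,"ry": 0,"rz": 0,"jaw": 5.8},{"x": 0,"y": 0,"z": -4,"rx": 0,"ry": 0,"rz": 0,"jaw": 5.8},{"x": 0,"y": 0,"z": -4,"rx": 0,"ry": 0,"rz": 0,"jaw": 5.8},{"x": 0,"y": 0,"z": -2,"rx": 0,"ry": 0,"rz": 0,"jaw": 5.8}]'

```text
clock: 26.0
tool_pos: [0.5537, 0.1788, 0.2465]
eef_rot: [0.93, 0.368, 0.003, 0.0]
contact_force: [0.5, -0.2, 0.3]
opening: 0.658
finger_force: 0.0
```

```bash
python3 st.py; python3 - <<'E'
from h import *
t=snapshot("side");cv2.imwrite("pics/c8.png",cv2.resize(t["img"][150:320,220:370,::-1],(525,595),interpolation=cv2.INTER_CUBIC))
E
```

```text
26.0 [0.5537 0.1788 0.2465] q [-0.6726  0.6919  0.4959  1.7386 -0.4305  0.8151 -0.7921] F [ 0.4816 -0.2169  0.3041] M [-0.0427  0.0664  0.0135] op 57.95412554048057 0.0
F tool [ 0.2045  0.4883 -0.3018] yawy -46.84155199581814 toolz [ 0.0055  0.0018 -1.    ]
```

View pics/c8.png

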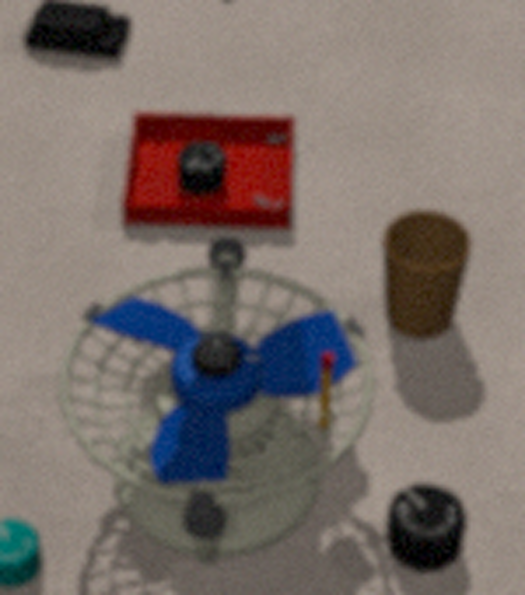

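The nut stands upright, arrow side up, near the tray's middle (crop (202,167)). The cup, rotor and the rest are unmoved and the arm is clear. Handing in.

```bash
python3 -c "
from plant import *
print(finish_job())"
```

```text
the job is handed in; nothing more can be done
None
```

The spinner nut is unscrewed clockwise, lifted off and standing arrow side up near the middle of the red tray; the job was handed in after about 26 s of robot time, with no force reading over about 5 N, though forces were only read at the end of each half-second move.

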